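# Find the full wire tin by its weight

### The arm

A 7-joint arm with a two-finger parallel gripper is mounted at the origin on a cart in front of the work surface, level with it; the furniture and walls round the work are solid. World frame = base frame: x ahead of the robot, y to its left, z up, the work surface at z = 0. Lengths are in m, angles in rad, forces in N, time in s.
With the tool pointing down it reaches from about 0.35 to 0.9 m from the base axis. Payload 19.9 kg.
Tool frame: the origin (TCP) lies between the finger pads; the fingertips stand 19 mm ahead of it and the grasp point (between the pads) is the TCP (r.tip_extent is the z of the fingertips in the tool frame, in m); z points along the fingers, y is the line along which they close (so a half turn about z gives the same grasp; the last joint's range is limited). The gripper opens to 94 mm and grips with 3 to 60 N. Pads are 16 mm wide; open, the fingers measure 119 mm over their backs; the gripper's body (75 mm by 177 mm) begins 78 mm behind the grasp point.
Start: joints at [1.254, 0.417, -0.01, 1.614, 0.005, 1.111, -0.053], TCP at [0.17, -0.601, 0.19] pointing down, gripper open.
Joint ranges: [-2.81, 2.81], [-0.39, 2.02], [-1.27, 1.25], [0.06, 2.57], [-1.19, 4.33], [0.19, 2], [-2.82, 2.82]. Speed limits (rad/s): [1.89, 1.89, 2.39, 2.39, 3.01, 3.01, 3.01].

### API

Orientations are given as a unit quaternion [w, x, y, z].
In Python, from station import status, optics, r, spot_in, silhouettes, pinpoint gives the robot as it stands. The module is installed in compiled form; this text tells all that it offers.
- The arm moves only by the shell command python3 -m crank 'ROWS' [FORCE]. ROWS is a JSON object of lists of equal length, an entry for each row: "offset": the shift along the tool's x, y, z in m, a list of three; "spin": the turn about the tool's z in degrees; "jaw": the closure in counts, from 0 (fully open) to 255 (shut). A call has 1 to 8 rows; each row shifts and turns the commanded pose from where the row before left it, along the tool's axes as they then stand; what a row does not reach is not made up. A row lasts 1/12 s, in which the tool goes at most 41.7 mm and 7.16 degrees, less where a joint would pass 70% of its speed; a pose out of reach is approached as far as the arm can. A call with a gripper value outside its range is refused whole. The fingers move at their own pace and stop on an object; FORCE is the grip in N (left out, the last holds). Time passes only in rows, so rows that do not move let the fingers close. It gives the time, the measured TCP pose, the force, the opening and the grip force at its end, in the units of the state.
- status.read_state(): the state, without advancing time (a new reading comes with each control period).
- optics.capture(name): name is "side" or "top" or "wrist"; returns a dict with "pixels" (400x640x3 uint8, red, green, blue), "range_z" (400x640 float32, m along the optical axis (not along the pixel's ray), 0 where there is no reading), "mtx" (3x3 intrinsics, pixels), "k1" (the pictures are not rectified: a ray, as slopes to the right and down, at radius r is drawn at 1 + k1 r^2 times it, then the intrinsics apply), "R" (3x3) and "t" (3): a world point X has camera coordinates R X + t. Camera axes: x right, y down, z forward; pixel columns grow to the right and rows downward; lengths in m; the calibration is good to about 2 mm. A picture is of the moment at which its call begins.
- r.hand_in(): hands the job in; it is judged then, once.
Trained networks look in a picture, given as the dict that the camera call returned (one of the last four; its "shot" number tells which), for a name from the list of things; names that differ only in an ending like _2 or _b are one class to them, and where a whole thing is asked for, a point or a joint stands for the part that bears it (a point fixed in the world has none). Each returns a list of dicts, best first, with "confidence" (0 to 1); they miss things now and then, are a little off and sometimes report something else, mostly with a low value. They report only what shows in the picture. A call takes as long as a camera call.
- spot_in(thing, picture): "rect" ([centre column, centre row, width, height] in pixels, round what is visible of it).
- silhouettes(thing, picture): "mask" (400x640 bool, what is visible of it) and "rect" ([centre column, centre row, width, height] in pixels, round what is visible of it).
- pinpoint(thing, picture): "position" ([column, row] in pixels: a listed point, or the origin of a listed thing).
The state is a dict: "t": time; "qpos": joint angles; "dq": joint speeds; "tau": joint torques, N m; "ee_pos": TCP position; "tool_rot": TCP orientation; "force": force on the tool from outside, world axes, zero at the start; "ft_torque": the same for the moment, N m; "grip_width": finger opening in m; "grip_force": force on a finger pad.
Only numpy, scipy, OpenCV 4.12 (cv2) and the standard library are available. Lean on these libraries where they do the work, as an engineer would, in place of code of your own. Each camera call takes 0.05 s, during which the arm holds its last target. There are 200 camera calls.

### The job

We need a full reel of tying wire for the new training lines, and the three closed steel tins look alike, so heft them to find the heaviest. Stand the two lighter tins upright in wells of the wooden stand, right down on its floor, and finish with the heaviest held up in the gripper, upright and at least 15 cm clear of the table: do not put it down or let go at the end. Keep the tins upright, set them down rather than drop them, and leave the jar, mug, clay pot and secateurs where they are.

Things in the scene. Friction and masses are not known exactly. Their poses are not given: they have to be found in the camera images.
- tin_a: one of three like closed steel tins, 55 mm across (57 at foot and lid), 88 mm tall, card band low down; grip the bare wall 46 to 79 mm up. Starts upright on the table. Origin: centre of its underside, z up. An unseen wire reel inside has a little play: one tin weighs 0.55 to 0.65 kg in all (full), one 0.33 to 0.39, one 0.17 to 0.19; any tin can be any of these.
- tin_b: one of three like closed steel tins, 55 mm across (57 at foot and lid), 88 mm tall, card band low down; grip the bare wall 46 to 79 mm up. Starts upright on the table. Origin: centre of its underside, z up. An unseen wire reel inside has a little play: one tin weighs 0.55 to 0.65 kg in all (full), one 0.33 to 0.39, one 0.17 to 0.19; any tin can be any of these.
- tin_c: one of three like closed steel tins, 55 mm across (57 at foot and lid), 88 mm tall, card band low down; grip the bare wall 46 to 79 mm up. Starts upright on the table. Origin: centre of its underside, z up. An unseen wire reel inside has a little play: one tin weighs 0.55 to 0.65 kg in all (full), one 0.33 to 0.39, one 0.17 to 0.19; any tin can be any of these.
- stand: wooden stand, fixed, 290 x 92 x 46 mm high: 14 mm base board and an upper board (34 to 46 mm up) with three round 64 mm holes in a row, 95 mm apart, chamfered. A tin let down through a hole stands on the base board with 56 mm showing above the upper board. Origin: centre of the underside; x along the row (roughly away from the robot), z up.
- well_0 (a point): nearest well of the stand: point on the base board at the centre of the hole, where the middle of a tin's underside rests; 14 mm above the table
- well_1 (a point): middle well of the stand: point on the base board at the centre of the hole, where the middle of a tin's underside rests; 14 mm above the table
- well_2 (a point): farthest well of the stand: point on the base board at the centre of the hole, where the middle of a tin's underside rests; 14 mm above the table
- jar: glass jar with a black lid, 63 mm across, 90 mm tall, bystander; origin: centre of the underside
- mug: white mug, 83 x 117 x 94 mm tall, bystander; origin: centre of the underside
- pot: small clay pot, 63 mm across, 59 mm tall, bystander; origin: centre of the underside
- cutters: red-handled secateurs lying flat, 195 x 85 x 20 mm, bystander; origin: centre of the underside, x along the tool

How it is judged:
At the end, for the whole second after the job is handed in: Heaviest tin gripped and still, underside over 12 cm up, within 0.35 rad of upright, carried by the fingers alone. The two lighter tins stand released in wells: underside within 4 mm of the stand's floor, 10 mm of a well's centre, 0.1 rad of upright, pressing under 4.7 N each (((height (world z) of tin_a above 0.12 m and angle between tin_a's own z axis and vertical below 0.35 rad and contact force between tin_a and the fingers above 3 N and linear speed of tin_a below 0.05 m/s and contact force between tin_a and tin_b below 0.1 N and contact force between tin_a and tin_c below 0.1 N and contact force between tin_a and stand below 0.1 N and contact force between tin_a and jar below 0.1 N and contact force between tin_a and mug below 0.1 N and contact force between tin_a and pot below 0.1 N and contact force between tin_a and cutters below 0.1 N and ((horizontal distance between tin_b and well_0 below 0.01 m or horizontal distance between tin_b and well_1 below 0.01 m or horizontal distance between tin_b and well_2 below 0.01 m) and z of tin_b in the frame of stand below 0.018 m and angle between tin_b's own z axis and vertical below 0.1 rad and linear speed of tin_b below 0.03 m/s and contact force between tin_b and the fingers below 0.1 N and contact force between tin_b and stand between 0.5 and 4.7 N) and ((horizontal distance between tin_c and well_0 below 0.01 m or horizontal distance between tin_c and well_1 below 0.01 m or horizontal distance between tin_c and well_2 below 0.01 m) and z of tin_c in the frame of stand below 0.018 m and angle between tin_c's own z axis and vertical below 0.1 rad and linear speed of tin_c below 0.03 m/s and contact force between tin_c and the fingers below 0.1 N and contact force between tin_c and stand between 0.5 and 4.7 N)) or (height (world z) of tin_b above 0.12 m and angle between tin_b's own z axis and vertical below 0.35 rad and contact force between tin_b and the fingers above 3 N and linear speed of tin_b below 0.05 m/s and contact force between tin_b and tin_a below 0.1 N and contact force between tin_b and tin_c below 0.1 N and contact force between tin_b and stand below 0.1 N and contact force between tin_b and jar below 0.1 N and contact force between tin_b and mug below 0.1 N and contact force between tin_b and pot below 0.1 N and contact force between tin_b and cutters below 0.1 N and ((horizontal distance between tin_a and well_0 below 0.01 m or horizontal distance between tin_a and well_1 below 0.01 m or horizontal distance between tin_a and well_2 below 0.01 m) and z of tin_a in the frame of stand below 0.018 m and angle between tin_a's own z axis and vertical below 0.1 rad and linear speed of tin_a below 0.03 m/s and contact force between tin_a and the fingers below 0.1 N and contact force between tin_a and stand between 0.5 and 4.7 N) and ((horizontal distance between tin_c and well_0 below 0.01 m or horizontal distance between tin_c and well_1 below 0.01 m or horizontal distance between tin_c and well_2 below 0.01 m) and z of tin_c in the frame of stand below 0.018 m and angle between tin_c's own z axis and vertical below 0.1 rad and linear speed of tin_c below 0.03 m/s and contact force between tin_c and the fingers below 0.1 N and contact force between tin_c and stand between 0.5 and 4.7 N)) or (height (world z) of tin_c above 0.12 m and angle between tin_c's own z axis and vertical below 0.35 rad and contact force between tin_c and the fingers above 3 N and linear speed of tin_c below 0.05 m/s and contact force between tin_c and tin_a below 0.1 N and contact force between tin_c and tin_b below 0.1 N and contact force between tin_c and stand below 0.1 N and contact force between tin_c and jar below 0.1 N and contact force between tin_c and mug below 0.1 N and contact force between tin_c and pot below 0.1 N and contact force between tin_c and cutters below 0.1 N and ((horizontal distance between tin_a and well_0 below 0.01 m or horizontal distance between tin_a and well_1 below 0.01 m or horizontal distance between tin_a and well_2 below 0.01 m) and z of tin_a in the frame of stand below 0.018 m and angle between tin_a's own z axis and vertical below 0.1 rad and linear speed of tin_a below 0.03 m/s and contact force between tin_a and the fingers below 0.1 N and contact force between tin_a and stand between 0.5 and 4.7 N) and ((horizontal distance between tin_b and well_0 below 0.01 m or horizontal distance between tin_b and well_1 below 0.01 m or horizontal distance between tin_b and well_2 below 0.01 m) and z of tin_b in the frame of stand below 0.018 m and angle between tin_b's own z axis and vertical below 0.1 rad and linear speed of tin_b below 0.03 m/s and contact force between tin_b and the fingers below 0.1 N and contact force between tin_b and stand between 0.5 and 4.7 N)))); the arm keeps its last pose, push and grip.
It fails at once if a tin was tipped over (more than 0.7 rad from upright) (angle between any of tin_a, tin_b, tin_c's own z axis and vertical above 0.7 rad).
It fails at once if a tin was dropped or knocked: out of the fingers and faster than 0.6 m/s ((contact force between tin_a and the fingers below 0.1 N and linear speed of tin_a above 0.6 m/s) or (contact force between tin_b and the fingers below 0.1 N and linear speed of tin_b above 0.6 m/s) or (contact force between tin_c and the fingers below 0.1 N and linear speed of tin_c above 0.6 m/s)).
It fails at once if the jar, mug, pot or secateurs was moved more than 30 mm (distance of any of jar, mug, pot, cutters from where it was at the start of the episode above 0.03 m).
It also fails if it takes over 72 s, if anything falls off the work surface, if the arm or the gripper's body presses on something with over 40 N, if the wrist force passes 120 N, or if a joint passes its speed limit or range.

## Working session

There is one attempt and no reset: what is moved stays moved. The work goes in short steps, Python scripts to look and compute and a shell command to move; the robot and the scene stay as the last step left them, time stands still between calls to the robot, and variables do not carry over. Pictures are saved under pics/ and viewed, at most 10 in all, crops included, and the job is handed in when it is done.

```bash
mkdir -p pics; cat > h.py <<'E'
import numpy as np, cv2
from station import status, optics, r, spot_in, silhouettes, pinpoint
def ray(p,uv):
    K=p["mtx"]; d=np.array([(uv[0]-K[0,2])/K[0,0],(uv[1]-K[1,2])/K[1,1]])
    s=d.copy()
    for _ in range(20): s=d/(1+p["k1"]*(s@s))
    R=p["R"]; return -R.T@p["t"], R.T@np.array([s[0],s[1],1])
def onz(p,uv,z):
    o,d=ray(p,uv); return o+d*(z-o[2])/d[2]
def cloud(p,mask):
    v,u=np.nonzero(mask&(p["range_z"]>0)); out=[]
    K=p["mtx"]; d=np.stack([(u-K[0,2])/K[0,0],(v-K[1,2])/K[1,1]],1); s=d.copy()
    for _ in range(20): s=d/(1+p["k1"]*(s**2).sum(1,keepdims=True))
    z=p["range_z"][v,u]; return (np.c_[s*z[:,None],z]-p["t"])@p["R"]
E
python3 - <<'E'
from h import *
S=status.read_state(); print({k:np.round(v,3) for k,v in S.items()}, r.tip_extent)
for c in ["top","side"]:
    p=optics.capture(c); cv2.imwrite(f"pics/{c}0.png",p["pixels"][...,::-1])
    for n in ["tin_a","stand","jar","mug","pot","cutters"]:
        for m in silhouettes(n,p)[:4]:
            if m["confidence"]<.3: continue
            P=cloud(p,m["mask"]); 
            if len(P)<20: continue
            zt=np.percentile(P[:,2],97); T=P[P[:,2]>zt-.008]
            print(c,n,round(m["confidence"],2),np.round(m["rect"]),"ztop",zt.round(3),"c",((T.min(0)+T.max(0))/2).round(3),"lo",np.percentile(P,2,0).round(3),"hi",np.percentile(P,98,0).round(3))
    for n in ["well_0","well_1","well_2","tin_a"]:
        for m in pinpoint(n,p)[:4]: print(c,n,round(m["confidence"],2),np.round(m["position"],1),onz(p,m["position"],0 if n=="tin_a" else .014).round(3))
E
```

```text
{'t': np.float64(0.0), 'qpos': array([ 1.253,  0.418, -0.01 ,  1.614,  0.005,  1.111, -0.053]), 'dq': array([-0.   ,  0.   ,  0.   ,  0.002, -0.001,  0.   , -0.001]), 'tau': array([-1.0000e-03, -8.5123e+01,  6.3900e-01, -4.2599e+01, -4.9000e-02,
        1.9000e-02,  0.0000e+00]), 'ee_pos': array([ 0.17 , -0.601,  0.19 ]), 'tool_rot': array([-0.001,  0.991,  0.137, -0.   ]), 'force': array([ 0.442, -0.728, -0.245]), 'ft_torque': array([-0.003,  0.004, -0.021]), 'grip_force': np.float64(0.0), 'grip_width': np.float64(0.094)} 0.019
top tin_a 0.62 [289. 152.  19.  24.] ztop 0.092 c [0.646 0.153 0.089] lo [0.62  0.127 0.003] hi [0.671 0.177 0.092]
top tin_a 0.58 [263. 192.  20.  24.] ztop 0.092 c [0.498 0.237 0.089] lo [ 0.47   0.21  -0.001] hi [0.525 0.263 0.092]
top tin_a 0.5 [325. 199.  14.  22.] ztop 0.093 c [0.479 0.026 0.092] lo [ 0.453 -0.001 -0.   ] hi [0.507 0.052 0.093]
top stand 0.66 [392. 179.  34.  84.] ztop 0.052 c [ 0.565 -0.202  0.05 ] lo [ 0.424 -0.248  0.009] hi [ 0.703 -0.155  0.052]
top jar 0.62 [240. 147.  22.  22.] ztop 0.095 c [0.649 0.321 0.094] lo [0.618 0.292 0.0
[... 2016 characters left out ...]
379  0.091] lo [ 0.244 -1.584 -0.497] hi [ 0.426 -0.336  0.093]
side well_0 0.96 [342.8 160.2] [ 0.471 -0.198  0.014]
side well_0 0.96 [285.7 160.3] [ 0.654 -0.2    0.014]
side well_0 0.69 [313.8 159.5] [ 0.564 -0.203  0.014]
side well_1 0.96 [342.8 160.2] [ 0.471 -0.198  0.014]
side well_1 0.96 [285.7 160.3] [ 0.654 -0.2    0.014]
side well_1 0.69 [313.8 159.5] [ 0.564 -0.203  0.014]
side well_2 0.96 [342.8 160.2] [ 0.471 -0.198  0.014]
side well_2 0.96 [285.7 160.3] [ 0.654 -0.2    0.014]
side well_2 0.69 [313.8 159.5] [ 0.564 -0.203  0.014]
side tin_a 0.87 [344.5 213.6] [0.48  0.039 0.   ]
side tin_a 0.78 [343.2 268.9] [ 0.496  0.233 -0.   ]
side tin_a 0.68 [280. 249.] [0.65  0.167 0.   ]
```

```bash
python3 -m crank '{"offset":[[0,0,0],[0,0,0],[0,0,0]],"spin":[5.25,5.25,5.25],"jaw":[0,0,0]}' 30; python3 - <<'E'
from h import *
for c in ["top","side"]:
    p=optics.capture(c); m=silhouettes("stand",p)[0]["mask"]; P=cloud(p,m); zt=np.percentile(P[:,2],90)
    T=P[(abs(P[:,2]-zt)<.008)]; print(c,zt,cv2.minAreaRect((T[:,:2]*1000).astype(np.float32)))
F=np.array([status.read_state()["force"] for _ in range(5)]);print(F.round(2))
im=[cv2.imread(f"pics/{c}0.png") for c in("top","side")]
cv2.imwrite("pics/both.png",np.vstack([im[0][110:270,170:490],im[1][90:350,170:490]]))
E
```

```text
t: 1.35
ee_pos: [0.1702, -0.6014, 0.1903]
tool_rot: [-0.0, 1.0, -0.002, 0.0]
force: [0.8, -0.1, -0.3]
grip_width: 0.0939
grip_force: 0.0
top 0.0495870619547202 ((566.1362915039062, -203.62200927734375), (291.06927490234375, 93.24307250976562), 4.082168102264404)
side 0.04510425361184131 ((565.7233276367188, -202.64901733398438), (290.834228515625, 100.38821411132812), 4.359391212463379)
[[-0.06 -0.15 -0.44]
 [-0.06 -0.15 -0.44]
 [-0.06 -0.15 -0.44]
 [-0.06 -0.15 -0.44]
 [-0.06 -0.15 -0.44]]
```

View pics/both.png

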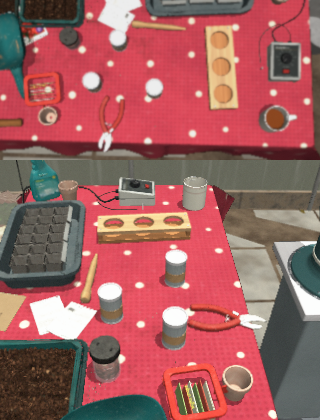

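```bash
python3 -m crank '{"offset":[[0.018,-0.036,0],[0.018,-0.036,0],[0.018,-0.036,0],[0.018,-0.036,0],[0.018,-0.036,0],[0.018,-0.036,0],[0.018,-0.036,0],[0.018,-0.036,0]],"spin":[0,0,0,0,0,0,0,0],"jaw":[0,0,0,0,0,0,0,0]}' && python3 -m crank '{"offset":[[0.018,-0.036,0],[0.018,-0.036,0],[0.018,-0.036,0],[0.018,-0.036,0],[0.018,-0.036,0],[0.018,-0.036,0],[0.018,-0.036,0],[0,0,0]],"spin":[0,0,0,0,0,0,0,0],"jaw":[0,0,0,0,0,0,0,0]}'
```

```text
t: 2.22
ee_pos: [0.3143, -0.3115, 0.1905]
tool_rot: [0.0, 1.0, 0.002, 0.0]
force: [0.8, 0.4, 1.0]
grip_width: 0.0941
grip_force: 0.0
t: 2.88
ee_pos: [0.4422, -0.0547, 0.1908]
tool_rot: [-0.001, 1.0, 0.006, 0.001]
force: [-0.6, 0.4, -0.2]
grip_width: 0.0934
grip_force: 0.0
```

```bash
python3 -m crank '{"offset":[[0.013,-0.027,0],[0.013,-0.027,0],[0.012,-0.027,0],[0,0,0]],"spin":[0,0,0,0],"jaw":[0,0,0,0]}'; cat > look.py <<'E'
from h import *
import sys
def tins(c,name="tin_a"):
    p=optics.capture(c)
    for m in silhouettes(name,p)[:4]:
        P=cloud(p,m["mask"])
        if m["confidence"]<.3 or len(P)<50: continue
        zt=np.percentile(P[:,2],95); T=P[abs(P[:,2]-zt)<.006]
        cc,rad=cv2.minEnclosingCircle((T[:,:2]*1000).astype(np.float32))
        print(c,round(m["confidence"],2),np.round(m["rect"]),"ztop",zt.round(4),"bbox c",((np.percentile(T,1,0)+np.percentile(T,99,0))/2).round(4)[:2],"circ",np.round(cc,1),round(rad,1))
    return p
if __name__=="__main__":
    S=status.read_state(); print(np.round(S["ee_pos"],4),np.round(S["tool_rot"],3),np.round(S["force"],2),S["grip_width"])
    p=tins("wrist"); 
    if len(sys.argv)>1: cv2.imwrite(f"pics/{sys.argv[1]}.png",p["pixels"][...,::-1])
E
python3 look.py w1
```

```text
t: 3.22
ee_pos: [0.4791, 0.0248, 0.1905]
tool_rot: [-0.001, 1.0, 0.005, 0.001]
force: [-0.9, 0.2, 0.2]
grip_width: 0.0939
grip_force: 0.0
[0.4791 0.0248 0.1905] [-0.001  1.     0.005  0.001] [-0.89  0.15  0.23] 0.09391749810137398
wrist 0.97 [197.  33.  87.  66.] ztop 0.0878 bbox c [0.6397 0.1534] circ [648.  153.9] 28.7
wrist 0.94 [319. 185.  59.  66.] ztop 0.0882 bbox c [0.4819 0.0255] circ [481.6  25.6] 28.5
wrist 0.86 [137. 169.  94.  61.] ztop 0.0878 bbox c [0.4986 0.2361] circ [498.3 236.7] 29.1
```

View pics/w1.png

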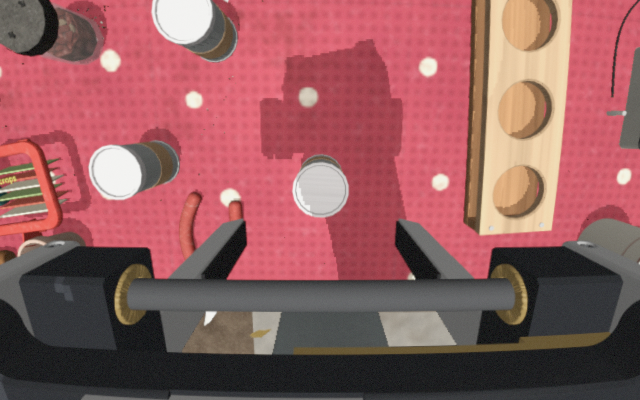

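```bash
python3 - <<'E'
from h import *
p=optics.capture("wrist")
for m in pinpoint("well_0",p)[:4]: print(round(m["confidence"],2),np.round(m["position"],1),onz(p,m["position"],.014).round(4))
m=silhouettes("stand",p)[0]["mask"];P=cloud(p,m);T=P[abs(P[:,2]-.046)<.005];print(len(P),np.median(T[:,2]),cv2.minAreaRect((T[:,:2]*1000).astype(np.float32)))
B=P[abs(P[:,2]-.014)<.004]; print(len(B), np.median(B[:,2]))
# hole centres: rim = missing upper-board cells
g=cv2.HoughCircles(cv2.medianBlur(cv2.cvtColor(p["pixels"],cv2.COLOR_RGB2GRAY),3),cv2.HOUGH_GRADIENT,1,60,param1=100,param2=18,minRadius=20,maxRadius=36)
for c in (g[0] if g is not None else []):
    if c[0]>470 and c[0]<570: print("hole",c.round(1),onz(p,c[:2],.046).round(4))
E
python3 -m crank '{"offset":[[0.0025,-0.001,0.032],[0,0,0.032],[0,0,0.032],[0,0,0.03],[0,0,0]],"spin":[0,0,0,0,0],"jaw":[0,0,0,0,0]}' 30
python3 -m crank '{"offset":[[0,0,0],[0,0,0],[0,0,0],[0,0,0],[0,0,0],[0,0,0]],"spin":[0,0,0,0,0,0],"jaw":[255,255,255,255,255,255]}' 30
```

```text
0.97 [506.7 105.7] [ 0.57  -0.205  0.014]
0.82 [504.7 184. ] [ 0.4731 -0.2156  0.014 ]
0.72 [509.5  23.7] [ 0.6629 -0.198   0.014 ]
21924 0.04590380091498287 ((550.1775512695312, -205.0952606201172), (258.4453430175781, 94.780517578125), 3.7755465507507324)
7903 0.013963895805387391
hole [521.5 104.5  26.6] [ 0.5695 -0.2026  0.046 ]
hole [523.5  19.5  28.4] [ 0.6576 -0.1943  0.046 ]
hole [508.5 186.5  25.2] [ 0.4763 -0.2003  0.046 ]
hole [494.5 298.5  29.9] [ 0.3283 -0.2055  0.046 ]
t: 3.88
ee_pos: [0.477, 0.0197, 0.0601]
tool_rot: [0.0, 1.0, 0.0, -0.003]
force: [-1.4, -0.1, -1.1]
grip_width: 0.0939
grip_force: 0.0
t: 4.38
ee_pos: [0.4806, 0.0211, 0.0651]
tool_rot: [-0.0, 1.0, 0.0, 0.001]
force: [0.8, 2.0, 1.0]
grip_width: 0.0571
grip_force: 1.0
```

```bash
python3 -m crank '{"offset":[[0,0,0],[0,0,0],[0,0,0]],"spin":[0,0,0],"jaw":[255,255,255]}' 30
python3 -c "
from station import status;print(status.read_state()['force'])"
python3 -m crank '{"offset":[[0,0,-0.005],[0,0,-0.015],[0,0,-0.025],[0,0,-0.025],[0,0,-0.01],[0,0,0],[0,0,0]],"spin":[0,0,0,0,0,0,0],"jaw":[255,255,255,255,255,255,255]}' 30
for i in 1 2 3 4; do python3 -m crank '{"offset":[[0,0,0]],"spin":[0],"jaw":[255]}' ; done
```

```text
t: 4.63
ee_pos: [0.4808, 0.0211, 0.0649]
tool_rot: [-0.0, 1.0, 0.001, 0.001]
force: [0.2, 1.6, 8.7]
grip_width: 0.0561
grip_force: 30.0
[0.24011733 1.61244615 8.7218788 ]
t: 5.22
ee_pos: [0.4799, 0.0206, 0.1437]
tool_rot: [0.0, 1.0, 0.0, -0.0]
force: [-0.8, 0.1, -3.8]
grip_width: 0.0563
grip_force: 30.0
t: 5.3
ee_pos: [0.4793, 0.0208, 0.1429]
tool_rot: [-0.0, 1.0, 0.0, -0.001]
force: [-0.6, 0.0, -3.4]
grip_width: 0.0561
grip_force: 30.0
t: 5.38
ee_pos: [0.4793, 0.0209, 0.1429]
tool_rot: [-0.0, 1.0, 0.0, -0.001]
force: [-0.3, 0.4, -3.1]
grip_width: 0.0561
grip_force: 30.0
t: 5.47
ee_pos: [0.4796, 0.0209, 0.1432]
tool_rot: [-0.0, 1.0, 0.0, -0.001]
force: [-0.5, -0.3, -4.2]
grip_width: 0.056
grip_force: 30.0
t: 5.55
ee_pos: [0.4798, 0.021, 0.1435]
tool_rot: [-0.0, 1.0, 0.001, -0.001]
force: [-0.3, 0.5, -3.7]
grip_width: 0.0557
grip_force: 30.0
```

```bash
python3 -m crank '{"offset":[[0.021,0.03,-0.005],[0.021,0.03,-0.005],[0.021,0.03,-0.005],[0.021,0.03,-0.005],[0,0,0],[0,0,0]],"spin":[0,0,0,0,0,0],"jaw":[255,255,255,255,255,255]}'
cat > wells.py <<'E'
from look import *
def holes(p):
    m=silhouettes("stand",p)[0]["mask"]; P=cloud(p,p["range_z"]>0)
    T=P[(abs(P[:,2]-.046)<.005)&(abs(P[:,0]-.566)<.15)&(abs(P[:,1]+.203)<.06)]
    # raster of upper board at 1 mm; holes fitted by 64 mm disc of least points
    G=np.zeros((320,140),np.float32); i=((T[:,0]-.406)*1000).astype(int); j=((T[:,1]+.273)*1000).astype(int); 
    ok=(i>=0)&(i<320)&(j>=0)&(j<140); G[i[ok],j[ok]]=1; G=cv2.morphologyEx(G,cv2.MORPH_CLOSE,np.ones((5,5)))
    k=np.zeros((81,81),np.float32); yy,xx=np.mgrid[-40:41,-40:41]; rr=np.hypot(xx,yy); k[rr<33]=-1/(rr<33).sum(); k[(rr>=35)&(rr<40)]=1/((rr>=35)&(rr<40)).sum()
    C=cv2.filter2D(G,-1,k,borderType=cv2.BORDER_CONSTANT)
    for n in range(3):
        x0=.566+(n-1)*.0947; a=int((x0-.406)*1000); s=C[a-20:a+21]; b=np.argwhere(s>s.max()-.02).mean(0)
        print("hole",n,s.max().round(2),(.4065+(b[0]+a-20)/1000).round(4),(-.2725+b[1]/1000).round(4))
    print("pin",[(round(m["confidence"],2),onz(p,m["position"],.014).round(4)) for m in pinpoint("well_1",p)[:3]])
if __name__=="__main__":
    S=status.read_state(); print(np.round(S["ee_pos"],4),np.round(S["force"],2))
    p=tins("wrist"); holes(p); cv2.imwrite(f"pics/{sys.argv[1]}.png",p["pixels"][...,::-1])
E
python3 wells.py w2
```

```text
t: 6.05
ee_pos: [0.5646, -0.1007, 0.1634]
tool_rot: [-0.0, 1.0, -0.001, -0.0]
force: [-0.1, 0.4, -3.4]
grip_width: 0.0562
grip_force: 30.0
[ 0.5646 -0.1007  0.1634] [-0.1   0.44 -3.39]
wrist 0.97 [321. 226.  96. 112.] ztop 0.1871 bbox c [ 0.5659 -0.1007] circ [ 565.  -100.8] 29.2
wrist 0.95 [ 44. 237.  88.  53.] ztop 0.0862 bbox c [0.5103 0.2261] circ [507.7 229. ] 21.1
wrist 0.7 [ 73. 111. 110.  64.] ztop 0.0878 bbox c [0.6485 0.1533] circ [648.4 153.8] 29.7
hole 0 0.22 0.4732 -0.2156
hole 1 0.92 0.5672 -0.2039
hole 2 0.92 0.6609 -0.1973
pin [(0.96, array([ 0.5697, -0.2043,  0.014 ])), (0.84, array([ 0.4744, -0.212 ,  0.014 ])), (0.59, array([ 0.6612, -0.2021,  0.014 ]))]
```

View pics/w2.png

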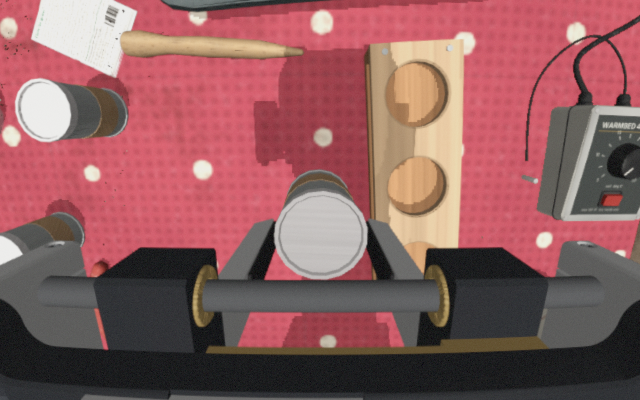

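```bash
python3 -m crank '{"offset":[[0.002,0.03,0],[0,0.03,0],[0,0.028,0],[0,0.015,0],[0,0,0],[0,0,0]],"spin":[0,0,0,0,0,0],"jaw":[255,255,255,255,255,255]}'
python3 -m crank '{"offset":[[0,0,0.02],[0,0,0.025],[0,0,0.005],[0,0,0]],"spin":[0,0,0,0],"jaw":[255,255,255,255]}'; python3 wells.py w3 | grep -v pin
```

```text
t: 6.75
ee_pos: [0.5661, -0.2018, 0.1641]
tool_rot: [-0.0, 1.0, 0.0, -0.0]
force: [-1.9, 0.5, -3.5]
grip_width: 0.0561
grip_force: 30.0
t: 7.08
ee_pos: [0.5655, -0.2002, 0.113]
tool_rot: [-0.001, 1.0, 0.001, -0.001]
force: [-0.4, 0.3, -3.2]
grip_width: 0.0562
grip_force: 30.0
[ 0.5655 -0.2002  0.113 ] [-0.38  0.29 -3.17]
wrist 0.93 [320. 225.  96. 109.] ztop 0.1366 bbox c [ 0.5669 -0.2   ] circ [ 566. -200.] 28.9
wrist 0.61 [  8. 116.  13.  51.] ztop 0.0132 bbox c [0.6439 0.1316] circ [644.4 135.4] 19.9
hole 0 0.41 0.4727 -0.2102
hole 1 0.55 0.5654 -0.2023
hole 2 0.92 0.6614 -0.1976
```

```bash
python3 -m crank '{"offset":[[0.0005,0.0035,0],[0,0,0],[0,0,0.012],[0,0,0.012],[0,0,0.004],[0,0,0]],"spin":[0,0,0,0,0,0],"jaw":[255,255,255,255,255,255]}'
python3 -m crank '{"offset":[[0,0,0.003],[0,0,0]],"spin":[0,0],"jaw":[255,255]}'
```

```text
t: 7.78
ee_pos: [0.5658, -0.2051, 0.0843]
tool_rot: [-0.001, 1.0, 0.001, -0.001]
force: [-0.1, -0.2, -3.3]
grip_width: 0.0559
grip_force: 30.0
t: 7.95
ee_pos: [0.5668, -0.2054, 0.0828]
tool_rot: [-0.0, 1.0, 0.001, -0.0]
force: [0.1, 0.9, -2.7]
grip_width: 0.0559
grip_force: 30.0
```

```bash
python3 -m crank '{"offset":[[0,0,0.003],[0,0,0.001],[0,0,0]],"spin":[0,0,0],"jaw":[255,255,255]}'
```

```text
t: 8.2
ee_pos: [0.5671, -0.2055, 0.0794]
tool_rot: [0.0, 1.0, 0.001, 0.0]
force: [0.5, 0.1, -3.9]
grip_width: 0.0564
grip_force: 30.0
```

```bash
python3 -m crank '{"offset":[[0,0,0.0015],[0,0,0]],"spin":[0,0],"jaw":[255,255]}'
```

```text
t: 8.37
ee_pos: [0.5681, -0.2054, 0.0791]
tool_rot: [0.0, 1.0, 0.001, 0.001]
force: [-1.6, 2.9, 12.1]
grip_width: 0.056
grip_force: 30.0
```

```bash
python3 -m crank '{"offset":[[0,0,-0.001],[0,0,0],[0,0,0],[0,0,0],[0,0,0],[0,0,0]],"spin":[0,0,0,0,0,0],"jaw":[0,0,0,0,0,0]}' && python3 -m crank '{"offset":[[0,0,-0.01],[0,0,-0.03],[0,0,-0.04],[0,0,-0.03],[0,0,0]],"spin":[0,0,0,0,0],"jaw":[0,0,0,0,0]}'; python3 wells.py w4
```

```text
t: 8.87
ee_pos: [0.5668, -0.2055, 0.0787]
tool_rot: [-0.0, 1.0, 0.0, -0.0]
force: [0.2, -0.2, 0.3]
grip_width: 0.0924
grip_force: 0.0
t: 9.28
ee_pos: [0.5695, -0.206, 0.1958]
tool_rot: [0.001, 1.0, 0.0, 0.004]
force: [-0.1, -0.4, 0.1]
grip_width: 0.094
grip_force: 0.0
[ 0.5695 -0.206   0.1958] [-0.14 -0.42  0.09]
wrist 0.94 [ 18. 232.  31.  51.] ztop 0.0472 bbox c [0.4944 0.215 ] circ [494.3 218.8] 20.6
wrist 0.57 [318. 193.  60.  61.] ztop 0.1021 bbox c [ 0.5688 -0.2027] circ [ 568.5 -203. ] 28.5
hole 0 0.68 0.4736 -0.2104
hole 1 0.83 0.5585 -0.203
hole 2 0.93 0.6616 -0.1977
pin [(0.9, array([ 0.6666, -0.2013,  0.014 ])), (0.82, array([ 0.4708, -0.2126,  0.014 ]))]
```

```bash
python3 -m crank '{"offset":[[0.009,-0.038,0],[0.009,-0.038,0],[0.009,-0.038,0],[0.009,-0.038,0],[0.009,-0.038,0],[0.009,-0.038,0],[0.009,-0.038,0],[0.009,-0.038,0]],"spin":[0,0,0,0,0,0,0,0],"jaw":[0,0,0,0,0,0,0,0]}' && python3 -m crank '{"offset":[[0.009,-0.035,0],[0,-0.02,0],[0,0,0],[0,0,0]],"spin":[0,0,0,0],"jaw":[0,0,0,0]}'; python3 look.py
```

```text
t: 10.15
ee_pos: [0.6381, 0.1003, 0.1875]
tool_rot: [0.0, 1.0, 0.0, -0.001]
force: [0.9, 0.0, 0.6]
grip_width: 0.0945
grip_force: 0.0
t: 10.48
ee_pos: [0.6467, 0.1546, 0.1873]
tool_rot: [0.0, 1.0, 0.002, -0.001]
force: [0.4, 0.2, 0.4]
grip_width: 0.0941
grip_force: 0.0
[0.6467 0.1546 0.1873] [ 0.     1.     0.002 -0.001] [0.38 0.22 0.39] 0.09412879057399101
wrist 0.92 [611. 243.  58.  43.] ztop 0.1006 bbox c [ 0.5834 -0.1883] circ [ 582.4 -190.6] 14.9
wrist 0.88 [321. 188.  56.  68.] ztop 0.0882 bbox c [0.6489 0.1542] circ [648.8 154.4] 28.4
wrist 0.77 [253. 302.  60.  80.] ztop 0.0882 bbox c [0.4897 0.2362] circ [497.7 236.4] 28.7
```

Tin at (0.649, 0.154): descend 0.122, grip, lift and weigh.

```bash
python3 -m crank '{"offset":[[0.002,0,0.03],[0,0,0.03],[0,0,0.03],[0,0,0.022],[0,0,0.01],[0,0,0],[0,0,0]],"spin":[0,0,0,0,0,0,0],"jaw":[0,0,0,0,0,0,0]}' 30
python3 -m crank '{"offset":[[0,0,0],[0,0,0],[0,0,0],[0,0,0],[0,0,0],[0,0,0],[0,0,0],[0,0,0]],"spin":[0,0,0,0,0,0,0,0],"jaw":[255,255,255,255,255,255,255,255]}' 30
```

```text
t: 11.17
ee_pos: [0.6499, 0.1529, 0.0674]
tool_rot: [-0.0, 1.0, -0.0, 0.0]
force: [0.6, 0.1, 0.5]
grip_width: 0.0941
grip_force: 0.0
t: 11.83
ee_pos: [0.6496, 0.1537, 0.067]
tool_rot: [-0.0, 1.0, 0.001, 0.0]
force: [-0.1, 1.6, 3.1]
grip_width: 0.0561
grip_force: 30.0
```

```bash
python3 -m crank '{"offset":[[0,0,0],[0,0,-0.005],[0,0,-0.015],[0,0,-0.025],[0,0,-0.025],[0,0,-0.01],[0,0,0],[0,0,0]],"spin":[0,0,0,0,0,0,0,0],"jaw":[255,255,255,255,255,255,255,255]}' 30
for i in 1 2 3 4; do python3 -m crank '{"offset":[[0,0,0]],"spin":[0],"jaw":[255]}' |grep force; done
```

```text
t: 12.5
ee_pos: [0.6492, 0.1533, 0.146]
tool_rot: [0.0, 1.0, 0.0, -0.0]
force: [-0.4, 0.2, -6.3]
grip_width: 0.0559
grip_force: 30.0
force: [-0.5, 0.4, -5.9]
grip_force: 30.0
force: [0.5, 0.3, -5.7]
grip_force: 30.0
force: [0.1, -0.1, -5.1]
grip_force: 30.0
force: [-0.0, 0.6, -5.8]
grip_force: 30.0
```

```bash
python3 -m crank '{"offset":[[0,0,0.02],[0,0,0.03],[0,0,0.02],[0,0,0.006],[0,0,0.002],[0,0,0]],"spin":[0,0,0,0,0,0],"jaw":[255,255,255,255,255,255]}'
python3 -m crank '{"offset":[[0,0,0.001],[0,0,0]],"spin":[0,0],"jaw":[255,255]}'
```

```text
t: 13.33
ee_pos: [0.6498, 0.1538, 0.0692]
tool_rot: [-0.0, 1.0, 0.001, 0.0]
force: [0.3, 0.1, -4.8]
grip_width: 0.0561
grip_force: 30.0
t: 13.5
ee_pos: [0.6502, 0.1537, 0.0689]
tool_rot: [-0.0, 1.0, 0.0, 0.001]
force: [0.3, 0.1, -5.8]
grip_width: 0.0559
grip_force: 30.0
```

```bash
python3 -m crank '{"offset":[[0,0,0.0015],[0,0,0]],"spin":[0,0],"jaw":[255,255]}'; python3 -m crank '{"offset":[[0,0,0.001],[0,0,0]],"spin":[0,0],"jaw":[255,255]}'
```

```text
t: 13.67
ee_pos: [0.6499, 0.1536, 0.0668]
tool_rot: [-0.0, 1.0, 0.0, 0.001]
force: [1.0, -0.4, -4.6]
grip_width: 0.0561
grip_force: 30.0
t: 13.83
ee_pos: [0.6503, 0.1537, 0.0666]
tool_rot: [-0.0, 1.0, 0.0, 0.001]
force: [-2.4, -1.1, 8.3]
grip_width: 0.0561
grip_force: 30.0
```

Down. Release, rise and go to tin 3 at (0.498, 0.2365).

```bash
python3 -m crank '{"offset":[[0,0,0],[0,0,0],[0,0,0],[0,0,0],[0,0,0],[0,0,0]],"spin":[0,0,0,0,0,0],"jaw":[0,0,0,0,0,0]}' && python3 -m crank '{"offset":[[0,0,-0.01],[0,0,-0.03],[0,0,-0.04],[0,0,-0.04],[-0.03,-0.016,0],[-0.035,-0.019,0],[-0.035,-0.019,0],[-0.035,-0.019,0]],"spin":[0,0,0,0,0,0,0,0],"jaw":[0,0,0,0,0,0,0,0]}' && python3 -m crank '{"offset":[[-0.016,-0.01,0],[0,0,0],[0,0,0]],"spin":[0,0,0],"jaw":[0,0,0]}'; python3 look.py w5
```

```text
t: 14.33
ee_pos: [0.6495, 0.1536, 0.0652]
tool_rot: [-0.0, 1.0, 0.0, -0.0]
force: [-0.5, -0.5, -0.1]
grip_width: 0.0921
grip_force: 0.0
t: 15.0
ee_pos: [0.5128, 0.227, 0.1861]
tool_rot: [-0.0, 1.0, 0.0, 0.0]
force: [0.8, 0.9, 0.9]
grip_width: 0.0941
grip_force: 0.0
t: 15.25
ee_pos: [0.4981, 0.2371, 0.1864]
tool_rot: [-0.0, 1.0, 0.001, 0.001]
force: [0.9, -0.3, -0.1]
grip_width: 0.0937
grip_force: 0.0
[0.4981 0.2371 0.1864] [-0.     1.     0.001  0.001] [ 0.92 -0.27 -0.07] 0.09370643560264968
wrist 0.84 [407.  41.  75.  78.] ztop 0.0881 bbox c [0.6481 0.1541] circ [649.  153.6] 29.0
wrist 0.59 [321. 189.  59.  65.] ztop 0.0881 bbox c [0.4986 0.2371] circ [498.3 236.7] 28.6
```

View pics/w5.png

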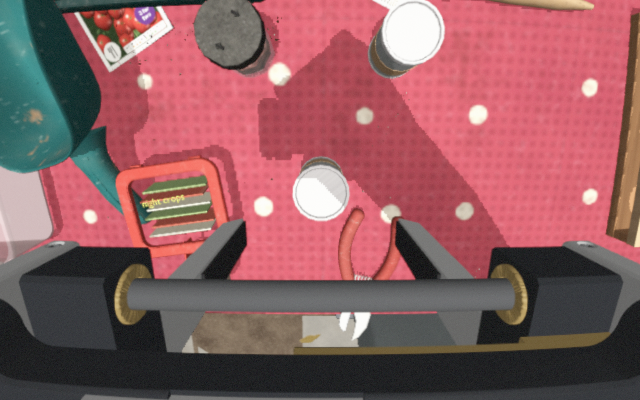

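```bash
python3 -m crank '{"offset":[[0,0,0.03],[0,0,0.03],[0,0,0.03],[0,0,0.022],[0,0,0.01],[0,0,0],[0,0,0]],"spin":[0,0,0,0,0,0,0],"jaw":[0,0,0,0,0,0,0]}' 30
python3 -m crank '{"offset":[[0,0,0],[0,0,0],[0,0,0],[0,0,0],[0,0,0],[0,0,0],[0,0,0],[0,0,0]],"spin":[0,0,0,0,0,0,0,0],"jaw":[255,255,255,255,255,255,255,255]}' 30
```

```text
t: 15.93
ee_pos: [0.499, 0.2364, 0.0638]
tool_rot: [-0.0, 1.0, 0.0, -0.0]
force: [0.3, -0.9, 0.5]
grip_width: 0.0943
grip_force: 0.0
t: 16.6
ee_pos: [0.4986, 0.2365, 0.0635]
tool_rot: [-0.0, 1.0, 0.0, 0.0]
force: [-0.4, -0.2, 3.7]
grip_width: 0.056
grip_force: 30.0
```

```bash
python3 -m crank '{"offset":[[0,0,0],[0,0,-0.005],[0,0,-0.015],[0,0,-0.03],[0,0,-0.03],[0,0,-0.02],[0,0,0],[0,0,0]],"spin":[0,0,0,0,0,0,0,0],"jaw":[255,255,255,255,255,255,255,255]}' 30
for i in 1 2 3 4; do python3 -m crank '{"offset":[[0,0,0]],"spin":[0],"jaw":[255]}' |grep force; done
```

```text
t: 17.27
ee_pos: [0.4987, 0.2365, 0.164]
tool_rot: [-0.0, 1.0, 0.0, 0.001]
force: [0.5, -0.7, -2.0]
grip_width: 0.0561
grip_force: 30.0
force: [-0.6, -0.5, -1.3]
grip_force: 30.0
force: [0.4, 0.7, -1.6]
grip_force: 30.0
force: [-0.3, 1.3, -1.7]
grip_force: 30.0
force: [-0.4, -0.8, -1.1]
grip_force: 30.0
```

```bash
python3 -m crank '{"offset":[[-0.003,0.02,0],[-0.003,0.038,0],[-0.003,0.038,0],[-0.003,0.038,0],[-0.003,0.038,0],[-0.003,0.038,0],[-0.003,0.038,0],[-0.003,0.038,0]],"spin":[0,0,0,0,0,0,0,0],"jaw":[255,255,255,255,255,255,255,255]}' && python3 -m crank '{"offset":[[-0.001,0.038,0],[0,0.038,0],[0,0.038,0],[0,0.025,0],[0,0.01,0],[0,0,0],[0,0,0]],"spin":[0,0,0,0,0,0,0],"jaw":[255,255,255,255,255,255,255]}'; python3 wells.py w6
```

```text
t: 18.27
ee_pos: [0.474, -0.0513, 0.1631]
tool_rot: [-0.0, 1.0, 0.001, -0.0]
force: [0.9, -0.1, -1.7]
grip_width: 0.0563
grip_force: 30.0
t: 18.85
ee_pos: [0.4737, -0.198, 0.1629]
tool_rot: [-0.0, 1.0, 0.0, -0.0]
force: [0.9, -0.1, -1.7]
grip_width: 0.0558
grip_force: 30.0
[ 0.4737 -0.198   0.1629] [ 0.93 -0.15 -1.7 ]
wrist 0.72 [328.  91.  72.  72.] ztop 0.1024 bbox c [ 0.5685 -0.2031] circ [ 568.4 -203.1] 28.7
wrist 0.7 [321. 225.  96. 112.] ztop 0.1876 bbox c [ 0.4742 -0.1978] circ [ 473.1 -197.9] 28.9
wrist 0.67 [22. 35. 41. 57.] ztop 0.0478 bbox c [0.6459 0.1316] circ [645.9 136.7] 22.4
hole 0 0.53 0.4716 -0.2088
hole 1 0.84 0.573 -0.2045
hole 2 0.44 0.663 -0.1979
pin [(0.92, array([ 0.4678, -0.2141,  0.014 ])), (0.91, array([ 0.6623, -0.2005,  0.014 ]))]
```

```bash
python3 -m crank '{"offset":[[0,0.0125,0.01],[0,0,0.02],[0,0,0.02],[0,0,0],[0,0,0]],"spin":[0,0,0,0,0],"jaw":[255,255,255,255,255]}'; python3 wells.py w7 | grep -v pin
```

```text
t: 19.47
ee_pos: [0.4734, -0.2109, 0.1126]
tool_rot: [-0.001, 1.0, 0.001, -0.001]
force: [0.4, -0.5, -1.6]
grip_width: 0.0561
grip_force: 30.0
[ 0.4734 -0.2109  0.1126] [ 0.41 -0.5  -1.58]
wrist 0.92 [320. 226.  94. 109.] ztop 0.1374 bbox c [ 0.4738 -0.2108] circ [ 473.  -210.7] 28.6
wrist 0.75 [309.  80.  88.  91.] ztop 0.1023 bbox c [ 0.5684 -0.2034] circ [ 568.1 -203.2] 28.6
wrist 0.31 [308. 127. 125. 255.] ztop 0.047 bbox c [ 0.5492 -0.2051] circ [ 532.2 -198.9] 114.4
hole 0 0.55 0.469 -0.2106
hole 1 0.66 0.5773 -0.2009
hole 2 0.27 0.6606 -0.1973
```

```bash
python3 -m crank '{"offset":[[0,0,0.012],[0,0,0.012],[0,0,0.006],[0,0,0],[0,0,0]],"spin":[0,0,0,0,0],"jaw":[255,255,255,255,255]}'
python3 -m crank '{"offset":[[0,0,0.002],[0,0,0.0015],[0,0,0]],"spin":[0,0,0],"jaw":[255,255,255]}'
```

```text
t: 20.08
ee_pos: [0.474, -0.2111, 0.0837]
tool_rot: [0.0, 1.0, 0.0, 0.0]
force: [0.8, 0.1, -2.2]
grip_width: 0.0562
grip_force: 30.0
t: 20.33
ee_pos: [0.4739, -0.2111, 0.0798]
tool_rot: [0.0, 1.0, 0.0, 0.0]
force: [0.6, -0.9, -1.8]
grip_width: 0.0561
grip_force: 30.0
```

```bash
python3 -m crank '{"offset":[[0,0,0.0015],[0,0,0]],"spin":[0,0],"jaw":[255,255]}';python3 -m crank '{"offset":[[0,0,0.001],[0,0,0]],"spin":[0,0],"jaw":[255,255]}'
```

```text
t: 20.5
ee_pos: [0.4738, -0.2111, 0.0782]
tool_rot: [-0.0, 1.0, 0.0, -0.0]
force: [0.3, -0.2, -2.0]
grip_width: 0.0562
grip_force: 30.0
t: 20.67
ee_pos: [0.4742, -0.2111, 0.0775]
tool_rot: [0.0, 1.0, 0.0, 0.0]
force: [-1.2, 0.3, 2.2]
grip_width: 0.0562
grip_force: 30.0
```

Seated. Release, rise and go back to the heavy tin at (0.649, 0.1537).

```bash
python3 -m crank '{"offset":[[0,0,0],[0,0,0],[0,0,0],[0,0,0],[0,0,0],[0,0,0]],"spin":[0,0,0,0,0,0],"jaw":[0,0,0,0,0,0]}' && python3 -m crank '{"offset":[[0,0,-0.01],[0,0,-0.03],[0,0,-0.04],[0,0,-0.03],[0,0,0],[0,0,0]],"spin":[0,0,0,0,0,0],"jaw":[0,0,0,0,0,0]}'; python3 look.py w8
python3 -m crank '{"offset":[[0.016,-0.036,0],[0.016,-0.036,0],[0.016,-0.036,0],[0.016,-0.036,0],[0.016,-0.036,0],[0.016,-0.036,0],[0.016,-0.036,0],[0.016,-0.036,0]],"spin":[0,0,0,0,0,0,0,0],"jaw":[0,0,0,0,0,0,0,0]}' && python3 -m crank '{"offset":[[0.016,-0.036,0],[0.016,-0.027,0],[0.01,-0.01,0],[0,0,0],[0,0,0]],"spin":[0,0,0,0,0],"jaw":[0,0,0,0,0]}'; python3 look.py
```

```text
t: 21.17
ee_pos: [0.4738, -0.2111, 0.0772]
tool_rot: [-0.0, 1.0, 0.0, -0.0]
force: [-0.5, 0.0, -0.8]
grip_width: 0.0922
grip_force: 0.0
t: 21.67
ee_pos: [0.4746, -0.2114, 0.1895]
tool_rot: [0.001, 1.0, 0.0, 0.002]
force: [-0.5, -0.4, -0.8]
grip_width: 0.0943
grip_force: 0.0
[ 0.4746 -0.2114  0.1895] [0.001 1.    0.    0.002] [-0.52 -0.37 -0.77] 0.09431415200400536
wrist 0.97 [321. 193.  58.  66.] ztop 0.1022 bbox c [ 0.474  -0.2106] circ [ 473.8 -210.5] 28.5
wrist 0.8 [27. 40. 48. 61.] ztop 0.0613 bbox c [0.6462 0.1318] circ [646.7 137.9] 22.6
wrist 0.7 [312.  95.  66.  61.] ztop 0.1023 bbox c [ 0.5682 -0.2032] circ [ 568.1 -203. ] 28.4
t: 22.43
ee_pos: [0.6014, 0.0788, 0.186]
tool_rot: [0.0, 1.0, 0.0, -0.001]
force: [0.2, -1.1, -0.4]
grip_width: 0.0942
grip_force: 0.0
t: 22.85
ee_pos: [0.6429, 0.1506, 0.1855]
tool_rot: [0.0, 1.0, 0.001, -0.001]
force: [-0.4, -0.5, -0.2]
grip_width: 0.0939
grip_force: 0.0
[0.6429 0.1506 0.1855] [ 0.     1.     0.001 -0.001] [-0.36 -0.47 -0.18] 0.09393009840197221
wrist 0.9 [610. 242.  60.  41.] ztop 0.1009 bbox c [ 0.5815 -0.1883] circ [ 579.4 -191.7] 17.5
wrist 0.89 [319. 184.  57.  71.] ztop 0.0882 bbox c [0.6493 0.1536] circ [649.  153.7] 28.5
```

```bash
python3 -m crank '{"offset":[[0.006,-0.003,0],[0,0,0.03],[0,0,0.03],[0,0,0.03],[0,0,0.022],[0,0,0.008],[0,0,0],[0,0,0]],"spin":[0,0,0,0,0,0,0,0],"jaw":[0,0,0,0,0,0,0,0]}' 35
python3 -m crank '{"offset":[[0,0,0],[0,0,0],[0,0,0],[0,0,0],[0,0,0],[0,0,0],[0,0,0],[0,0,0]],"spin":[0,0,0,0,0,0,0,0],"jaw":[255,255,255,255,255,255,255,255]}' 35
```

```text
t: 23.62
ee_pos: [0.65, 0.153, 0.0682]
tool_rot: [-0.0, 1.0, 0.0, 0.0]
force: [-0.1, 0.9, 0.5]
grip_width: 0.0939
grip_force: 0.0
t: 24.28
ee_pos: [0.6496, 0.1532, 0.0674]
tool_rot: [-0.0, 1.0, 0.001, 0.0]
force: [-0.3, 0.6, 2.5]
grip_width: 0.0558
grip_force: 35.0
```

```bash
python3 -m crank '{"offset":[[0,0,0],[0,0,-0.005],[0,0,-0.015],[0,0,-0.03],[0,0,-0.035],[0,0,-0.035],[0,0,-0.035],[0,0,-0.025]],"spin":[0,0,0,0,0,0,0,0],"jaw":[255,255,255,255,255,255,255,255]}' 35
python3 -m crank '{"offset":[[0,0,-0.015],[0,0,0],[0,0,0],[0,0,0],[0,0,0],[0,0,0]],"spin":[0,0,0,0,0,0],"jaw":[255,255,255,255,255,255]}'
python3 - <<'E'
from look import *
tins("wrist");tins("side");tins("top")
p=optics.capture("side");cv2.imwrite("pics/end.png",cv2.resize(p["pixels"][80:350,150:500,::-1],None,fx=2,fy=2))
E
```

```text
t: 24.95
ee_pos: [0.6495, 0.1531, 0.2504]
tool_rot: [-0.0, 1.0, 0.0, 0.001]
force: [0.3, 0.3, -5.6]
grip_width: 0.0557
grip_force: 35.0
t: 25.45
ee_pos: [0.649, 0.1529, 0.2607]
tool_rot: [0.0, 1.0, 0.0, -0.001]
force: [-0.2, -0.7, -5.7]
grip_width: 0.0554
grip_force: 35.0
wrist 0.87 [323. 225.  90. 112.] ztop 0.2815 bbox c [0.6489 0.1529] circ [648.2 152.8] 28.8
wrist 0.57 [574. 230.  70.  44.] ztop 0.1016 bbox c [ 0.5794 -0.2023] circ [ 570.6 -202.8] 28.9
wrist 0.53 [549. 272.  20.   9.] ztop 0.3862 bbox c [0.6776 0.0934] circ [677.7  93.4] 0.8
side 0.81 [276. 169.  29.  45.] ztop 0.2796 bbox c [0.6468 0.1584] circ [648.  159.6] 34.3
side 0.69 [313. 145.  16.  24.] ztop 0.1005 bbox c [ 0.5656 -0.2005] circ [ 567.2 -200.7] 29.4
side 0.68 [344. 144.  14.  24.] ztop 0.1 bbox c [ 0.4736 -0.2073] circ [ 472.3 -209. ] 29.2
top 0.86 [393. 201.  22.  22.] ztop 0.1048 bbox c [ 0.4733 -0.2112] circ [ 472.4 -209.6] 28.7
top 0.84 [391. 177.  16.  22.] ztop 0.1053 bbox c [ 0.5659 -0.2001] circ [ 565.6 -202.7] 28.1
```

View pics/end.png

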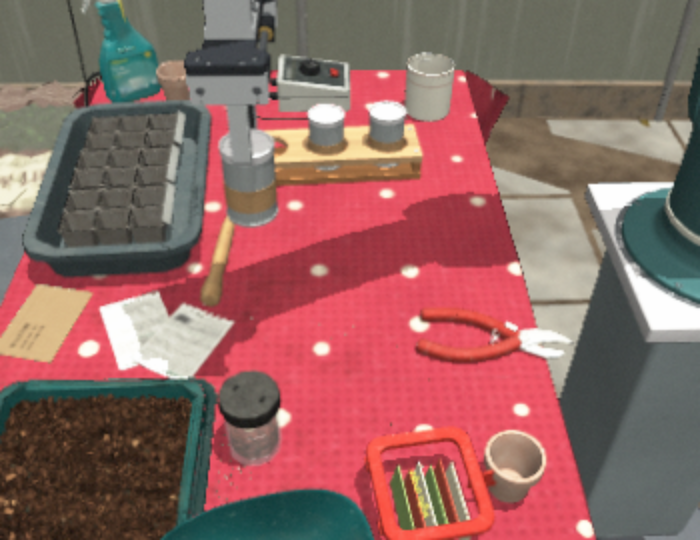

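The picture shows the heavy tin held upright at (248,175) with its underside about 0.19 m up. The lighter two are seated in the wells at (327,127) and (387,124), and the bystanders are where they were.

```bash
python3 -c "
from station import r;print(r.hand_in())"
```

```text
the job is handed in; nothing more can be done
None
```

I handed the job in at about 26 s: the heaviest tin (about 0.59 kg) is held upright about 19 cm above the table, the two lighter ones stand seated in the nearest and middle wells, and the hand-in call gave no verdict.

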